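Snap the lid onto a sharps bin

TASK

Make up the new sharps bin: lay the orange lid squarely on the yellow tub in its bracket (either way round), then press down each of the four red snap tabs in turn around the rim until it clicks and stays down. Press only as hard as the click needs so that no tab cracks, and leave the other things on the bench undisturbed.

Things in the scene. Friction and masses are not known exactly. Their poses are not given: they have to be found in the camera images.
- lid_grip (a point): centre of the bar of the orange lid's carrying handle, the place to grip. The bar runs along this point's x: 92 mm long, 14 mm wide (y), 12 mm high, on a post at each end; the lid's plate is 30 mm below this point. 48 mm above the bench while the lid lies there, 34 mm above tub_rim once seated. z points up.
- lid: orange lid, about 0.2 kg, origin under its middle at the skirt's lower edge. Plate 212 mm (x) x 152 mm (y) x 4 mm; below it a skirt 14 mm deep that flares outwards, so the lid finds its place on the rim from up to about 4 mm off. Black drop slot at its +x end. A red snap tab in the middle of each side: a at +x, b at +y, c at -x, d at -y.
- tub_rim (a point): centre of the open top of the yellow tub, at rim height, 130 mm above the bench; z up. Outside the tub measures 200 mm along x and 140 mm along y, walls 4 mm. It is held fast in a steel bracket on the bench. Under the rim, in the middle of each side, is a springy catch that takes whichever tab lies over it.
- tab_a: red snap tab at the lid's +x end: hinged tongue 34 mm wide, 30 mm long. Origin: middle of the top of its ribbed thumb pad (26 x 12 mm), where to press; x outwards, hinge line 19 mm inwards. Open, it slopes up 0.27 rad and the pad top is 13 mm above the rim (seated lid); home, it is level, 8 mm above. Pressed with over 35 N it cracks.
- tab_a_hinge (a joint): angle of tab_a in rad: 0 open; 0.23 clicked, stays down when let go; 0.27 level, hard on the rim while pressed. Let go before the click it springs back to 0. The pressing force rises to a peak just before the click (8 to 21 N, each tab differs and cannot be seen), drops by half or more at the click, then rises steeply on the rim within 1 mm. A tab catches only with the lid seated on the tub.
- tab_b: red snap tab at the lid's +y side: hinged tongue 34 mm wide, 30 mm long. Origin: middle of the top of its ribbed thumb pad (26 x 12 mm), where to press; x outwards, hinge line 19 mm inwards. Open, it slopes up 0.27 rad and the pad top is 13 mm above the rim (seated lid); home, it is level, 8 mm above. Pressed with over 35 N it cracks.
- tab_b_hinge (a joint): angle of tab_b in rad, as for tab_a: 0 open, 0.23 clicked and staying down, 0.27 level, hard on the rim.
- tab_c: red snap tab at the lid's -x end: hinged tongue 34 mm wide, 30 mm long. Origin: middle of the top of its ribbed thumb pad (26 x 12 mm), where to press; x outwards, hinge line 19 mm inwards. Open, it slopes up 0.27 rad and the pad top is 13 mm above the rim (seated lid); home, it is level, 8 mm above. Pressed with over 35 N it cracks.
- tab_c_hinge (a joint): angle of tab_c in rad, as for tab_a: 0 open, 0.23 clicked and staying down, 0.27 level, hard on the rim.
- tab_d: red snap tab at the lid's -y side: hinged tongue 34 mm wide, 30 mm long. Origin: middle of the top of its ribbed thumb pad (26 x 12 mm), where to press; x outwards, hinge line 19 mm inwards. Open, it slopes up 0.27 rad and the pad top is 13 mm above the rim (seated lid); home, it is level, 8 mm above. Pressed with over 35 N it cracks.
- tab_d_hinge (a joint): angle of tab_d in rad, as for tab_a: 0 open, 0.23 clicked and staying down, 0.27 level, hard on the rim.
- pill_bottle: bystander: amber jar with a white cap, 46 mm in diameter, 85 mm high; origin at the centre of its underside.
- glove_carton: bystander: cardboard carton of gloves with a blue band, 120 x 230 x 68 mm (y long); origin at the centre of its underside.
- bowl: bystander: steel bowl, 124 mm across the rim, 45 mm high; origin at the centre of its underside.

How it is judged:
By the outcome, as a careful person would: the job done as asked, in the order asked, and still so for the second after the job is handed in, with the robot touching nothing.
It also fails if it takes over 58 s, if anything falls off the work surface, if the arm or the gripper's body presses on something with over 40 N, if the wrist force passes 120 N, or if a joint passes its speed limit or range.

ROBOT

A 7-joint arm with a two-finger parallel gripper is mounted at the origin on the work surface. World frame = base frame: x ahead of the robot, y to its left, z up, the work surface at z = 0. Lengths are in m, angles in rad, forces in N, time in s.
With the tool pointing down it reaches from about 0.35 to 0.9 m from the base axis. Payload 8.1 kg.
Tool frame: the origin (TCP) lies at the very end of the fingers, on their centre line; the grasp point (between the pads) lies 19 mm behind it; x points along the fingers, y is the direction in which the jaws open and shut, and the axes are right-handed (so a half turn about x gives the same grasp; the last joint's range is limited). The gripper opens to 92 mm and grips with 3 to 60 N. Pads are 19 mm wide; open, the fingers measure 130 mm over their backs; the gripper's body (75 mm by 190 mm) begins 47 mm behind the grasp point.
Start: joints at [1.106, 0.434, 0.025, 1.573, -0.012, 1.134, -0.075], TCP at [0.221, -0.585, 0.204] pointing down, gripper open.
Joint ranges: [-2.62, 2.62], [-0.44, 2.09], [-1.27, 1.32], [0.08, 2.57], [-1.32, 4.46], [0.12, 2], [-2.74, 2.74]. Speed limits (rad/s): [2.22, 2.22, 3.01, 3.01, 3.14, 3.14, 3.14].

INTERFACE

Orientations are given as a rotation vector (axis times angle).
In Python, from bench import status, vision, job gives the robot as it stands.
- The arm moves only by the tool drive_tool, never from a script. Its argument "targets" is a list of rows, each a list of 4 numbers: the shift along the tool's x, y, z in mm, then the turn about the tool's x in rad. In form: [[tx, ty, tz, spin], ...]. A call has 1 to 12 rows; each row is the pose to reach, as a shift and turn from the pose measured when the call began, along the tool's axes at that moment; what a row does not reach only later rows make up. A row lasts 1/10 s, in which the tool goes at most 50 mm and 8.59 degrees, less where a joint would pass 70% of its speed; a pose out of reach is approached as far as the arm can. A call with a gripper value outside its range is refused whole. "fingers" is the finger opening in mm, from 0 to 91.8, set as the call begins (left out, the last holds). The fingers move at their own pace and stop on an object; "force" is the grip in N (left out, the last holds). Time passes only in rows, so rows that repeat a pose let the fingers close. It gives the time, the measured TCP pose, the force and the opening at its end, in the units of the state.
- status.get_state(): the state, without advancing time (a new reading comes with each control period).
- vision.read_camera(name): name is "scene" or "top" or "wrist"; returns (picture, depth): 420x560x3 uint8, red, green, blue; 420x560 float32, m along the optical axis (not along the pixel's ray), 0 where there is no reading.
- vision.get_calibration(name): a dict with "mtx" (3x3 intrinsics, pixels), "R" (3x3) and "t" (3): a world point X has camera coordinates R X + t; the wrist camera has in their place "T_tool_cam" (4x4, takes a point from camera to tool coordinates, whose origin is the TCP and whose axes are the tool frame's). Camera axes: x right, y down, z forward; pixel columns grow to the right and rows downward; lengths in m; the calibration is good to about 2 mm. A picture is of the moment at which its call begins: read the wrist's pose just before it. get_calibration takes no time and is no camera call.
- job.finish_job(): hands the job in, once; it reports no verdict.
Trained networks look in the newest picture that a camera, given by its name, has taken for a name from the list of things; names that differ only in an ending like _2 or _b are one class to them, and where a whole thing is asked for, a point or a joint stands for the part that bears it (a point fixed in the world has none). Each returns a list of dicts, best first, with "p" (0 to 1); they miss things now and then, are a little off and sometimes report something else, mostly with a low value. They report only what shows in the picture. A call takes as long as a camera call.
- vision.find_in(label, camera): "centre" ([column, row] in pixels, amid what is visible of it).
- vision.cut_out(label, camera): "region" (420x560 bool, what is visible of it) and "centre" ([column, row] in pixels, amid what is visible of it).
- vision.landmark_of(label, camera): "centre" ([column, row] in pixels: a listed point, or the origin of a listed thing).
The state is a dict: "t": time; "q": joint angles; "dq": joint speeds; "joint_torque": joint torques, N m; "eef_pos": TCP position; "tcp_rot": TCP orientation; "wrist_force": force on the tool from outside, world axes, zero at the start; "wrist_torque": the same for the moment, N m; "width": finger opening in m.
Only numpy, scipy, OpenCV 4.12 (cv2) and the standard library are available. Lean on these libraries where they do the work, as an engineer would, in place of code of your own. Each camera call takes 0.05 s, during which the arm holds its last target.

## Working session

There is one attempt and no reset: what is moved stays moved. The work goes in short steps, Python scripts to look and compute and a tool call to move; the robot and the scene stay as the last step left them, time stands still between calls to the robot, and variables do not carry over. Pictures are saved under pics/ and viewed, and the job is handed in when it is done.

Besides the shell and the picture viewer there is one more tool, called by a JSON object that holds its "op" and its "data", one argument or row to a line. drive_tool: Moves the arm, as the interface text tells. Its arguments: {"type":"object","properties":{"targets":{"type":"array"},"fingers":{"type":"number"},"force":{"type":"number"}},"required":["targets"]}

```bash
mkdir -p pics; ls; cat > h.py <<'E'
import numpy as np, cv2
from scipy.spatial.transform import Rotation as Ro
from bench import status, vision, job
def save(n,im): cv2.imwrite('pics/'+n+'.png', im[:,:,::-1])
def world(cam,px,depth,st=None,z=None):
    c=vision.get_calibration(cam); K=np.array(c['mtx']); u,v=px
    r=np.linalg.inv(K)@np.array([u,v,1.])
    if cam=='wrist':
        T=np.array(c['T_tool_cam']); Rt=Ro.from_rotvec(st['tcp_rot']).as_matrix()
        R=Rt@T[:3,:3]; o=Rt@T[:3,3]+np.array(st['eef_pos'])
    else:
        R=np.array(c['R']).T; o=-R@np.array(c['t'])
    d=R@r
    if z is not None: return o+d*(z-o[2])/d[2]
    return o+d*depth
E
python3 - <<'E'
from h import *
st=status.get_state(); print({k:np.round(v,3) for k,v in st.items()})
for c in ['top','scene']:
    im,d=vision.read_camera(c); save(c+'0',im); np.save(c+'0d.npy',d)
    print(c,np.round(-np.array(vision.get_calibration(c)['R']).T@vision.get_calibration(c)['t'],3))
    for l in ['lid_grip','tub_rim','tab_a','lid','pill_bottle','glove_carton','bowl']:
        for r in vision.landmark_of(l,c)[:5]:
            u,v=r['centre']; print(c,l,round(r['p'],2),np.round([u,v]),np.round(world(c,(u,v),d[int(v),int(u)]),3))
E
```

```text
pics
{'t': np.float64(0.0), 'q': array([ 1.106,  0.435,  0.025,  1.574, -0.012,  1.134, -0.075]), 'dq': array([-0.   , -0.   , -0.001, -0.001,  0.001, -0.002, -0.001]), 'joint_torque': array([ 0.0000e+00, -6.6784e+01,  9.8500e-01, -3.1445e+01, -6.0000e-02,
        4.3000e-02,  0.0000e+00]), 'eef_pos': array([ 0.221, -0.584,  0.203]), 'tcp_rot': array([ 2.024,  0.372, -2.025]), 'wrist_force': array([-0.635,  0.101, -1.074]), 'wrist_torque': array([ 0.016, -0.013,  0.029]), 'width': np.float64(0.092)}
top [0.528 0.025 0.888]
top lid_grip 0.88 [172. 258.] [0.532 0.192 0.052]
top tub_rim 0.69 [420. 240.] [ 0.559 -0.289  0.008]
top tab_a 0.77 [209. 260.] [0.528 0.127 0.026]
top tab_a 0.62 [163. 306.] [0.442 0.212 0.028]
top tab_a 0.59 [182. 206.] [0.632 0.179 0.026]
top lid 0.87 [173. 256.] [0.537 0.191 0.045]
top pill_bottle 0.62 [268. 151.] [0.723 0.013 0.084]
top glove_carton 0.94 [169. 137.] [0.756 0.195 0.07 ]
top glove_carton 0.73 [165. 309.] [0.436 0.21  0.023]
top bowl 0.64 [170. 138.] [0.755 0.195 0.066]
scene [ 1.1   -0.087  0.897]
scene lid_grip 0.66 [348. 190.] [0.548 0.19  0.055]
scene lid_grip 0.57 [322. 192.] [0.527 0.13  0.029]
scene tub_rim 0.85 [165. 202.] [ 0.472 -0.276  0.006]
scene tab_a 0.63 [373. 190.] [0.54  0.264 0.026]
scene tab_a 0.46 [324. 192.] [0.522 0.135 0.024]
scene tab_a 0.44 [353. 226.] [0.638 0.181 0.03 ]
scene tab_a 0.41 [349. 163.] [0.444 0.223 0.029]
scene lid 0.8 [345. 202.] [0.561 0.184 0.02 ]
scene pill_bottle 0.87 [292. 283.] [0.767 0.002 0.049]
scene bowl 0.75 [209. 313.] [ 0.786 -0.188  0.003]
scene bowl 0.37 [373. 189.] [0.539 0.264 0.03 ]
```

View pics/top0.png

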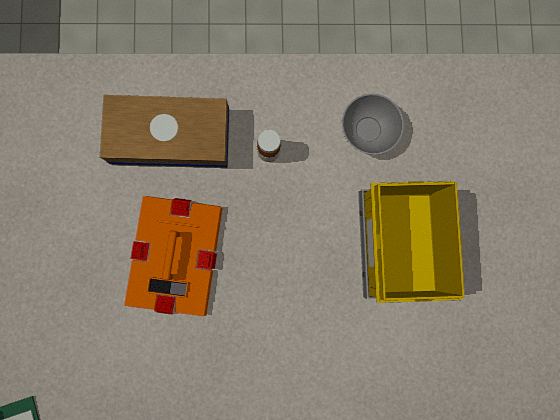

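View pics/scene0.png

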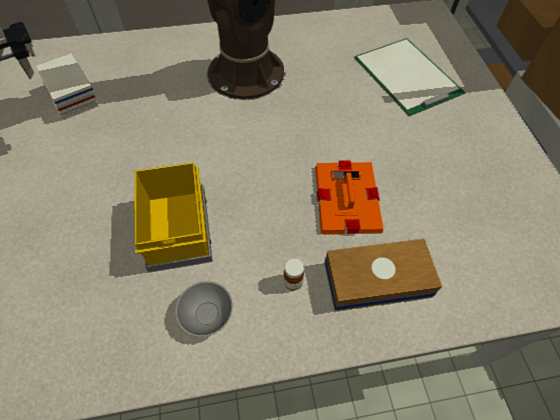

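```bash
cat > cl.py <<'E'
from h import *
c=vision.get_calibration('top');K=np.array(c['mtx'])
im=cv2.imread('pics/top0.png')[:,:,::-1].astype(int); d=np.load('top0d.npy')
v,u=np.mgrid[0:420,0:560]; R=np.array(c['R']).T;o=-R@np.array(c['t'])
P=(np.stack([u,v,np.ones_like(u)],-1)@np.linalg.inv(K).T*d[...,None])@R.T+o
r,g,b=im[...,0],im[...,1],im[...,2]
ye=(r>90)&(g>80)&(b<60)&(u>340)&(P[...,2]>0.122)&(P[...,2]<.14)
q=P[ye];print('rim',len(q),q.min(0),q.max(0)); re=cv2.minAreaRect(q[:,:2].astype(np.float32));print(re,np.median(q[:,2]))
og=(r>130)&(g>50)&(g<130)&(b<60)&(u<240)
q=P[og&(P[...,2]<.035)&(v>170)];print('lid',len(q),np.median(q[:,2]));print(cv2.minAreaRect(q[:,:2].astype(np.float32)))
q=P[og&(P[...,2]>.036)&(v>170)];print('bar',len(q),np.median(q[:,2]),q.mean(0));print(cv2.minAreaRect(q[:,:2].astype(np.float32)))
rd=(r>80)&(g<40)&(b<50)&(v>170)&(u<240)
n,l,s,ce=cv2.connectedComponentsWithStats(rd.astype(np.uint8))
for i in range(1,n):
    if s[i,4]>60: print('tab',s[i,4],P[l==i].mean(0).round(4))
E
python3 cl.py
```

```text
rim 1008 [ 0.45162149 -0.31955931  0.1220091 ] [ 0.65823758 -0.17200775  0.13330974]
((0.5550795793533325, -0.24559129774570465), (0.14757345616817474, 0.2064218521118164), 88.88866424560547) 0.12837695640377983
lid 6034 0.017540218701298904
((0.5366770029067993, 0.1985359787940979), (0.15288624167442322, 0.21445859968662262), 81.0562973022461)
bar 347 0.05334964251032426 [0.53695026 0.1853094  0.11574924]
((0.5518798828125, 0.12491501122713089), (0.08561453968286514, 0.18799686431884766), 10.834144592285156)
tab 268 [0.6297 0.1832 0.0229]
tab 269 [0.5475 0.2587 0.0227]
tab 245 [0.5283 0.1354 0.023 ]
tab 292 [0.4468 0.2107 0.0287]
```

```bash
cat >> h.py <<'E'
def delta(goal,yaw=None):
    """shift in tool axes mm to world goal; yaw = wanted world angle of the tool y axis (mod pi)"""
    st=status.get_state(); R=Ro.from_rotvec(st['tcp_rot']).as_matrix()
    s=R.T@(np.array(goal)-np.array(st['eef_pos']))*1000
    print('axes x',R[:,0].round(3),'y',R[:,1].round(3),'z',R[:,2].round(3),'pos',np.round(st['eef_pos'],4),'t',round(float(st['t']),2))
    sp=0
    if yaw is not None:
        a=np.arctan2(R[1,1],R[0,1]); dy=(yaw-a+np.pi/2)%np.pi-np.pi/2
        sp=dy*np.sign(R[2,0])
    print('shift',s.round(2),'spin',round(float(sp),4)); return s,sp
E
python3 - <<'E'
from h import *
g=world('top',(172,258),0,z=.048); print(g)
delta([.535,.193,.2],np.radians(81.45))
print(vision.get_calibration('wrist')['T_tool_cam'])
E
```

```text
[0.53200713 0.19274294 0.048     ]
axes x [ 0. -0. -1.] y [ 0.354 -0.935  0.   ] z [-0.935 -0.354 -0.   ] pos [ 0.2212 -0.5846  0.2043] t 0.8
shift [   4.23 -616.23 -568.64] spin 0.5109
[[ 2.04492499e-04 -2.92522619e-01  9.56258582e-01 -1.81375011e-01]
 [ 9.99999940e-01  3.26985538e-04 -1.13820491e-04 -7.23282933e-04]
 [-2.79387659e-04  9.56258548e-01  2.92522668e-01 -7.92784170e-02]
 [ 0.00000000e+00  0.00000000e+00  0.00000000e+00  1.00000000e+00]]
```

{"op": "drive_tool", "data": {
  "targets": [
    [4,-616,-569,0.511],
    [4,-616,-569,0.511],
    [4,-616,-569,0.511],
    [4,-616,-569,0.511],
    [4,-616,-569,0.511],
    [4,-616,-569,0.511],
    [4,-616,-569,0.511],
    [4,-616,-569,0.511],
    [4,-616,-569,0.511],
    [4,-616,-569,0.511],
    [4,-616,-569,0.511],
    [4,-616,-569,0.511]
  ],
  "fingers": 60
}}

```text
t: 2.0
eef_pos: [0.4459, -0.028, 0.2018]
tcp_rot: [-2.145, 0.161, 2.143]
wrist_force: [2.0, -1.1, -1.0]
width: 0.0601
```

```bash
python3 - <<'E'
from h import *
delta([.535,.193,.2],np.radians(81.45));print(np.round(status.get_state()['q'],2))
E
```

```text
axes x [ 0.001 -0.    -1.   ] y [-0.149 -0.989  0.   ] z [-0.989  0.149 -0.001] pos [ 0.4459 -0.028   0.2018] t 2.0
shift [   1.85 -231.76  -55.13] spin -0.0004
[ 0.18  0.17 -0.27  1.97  0.05  1.01 -1.84]
```

{"op": "drive_tool", "data": {
  "targets": [
    [2,-232,-55,0],
    [2,-232,-55,0],
    [2,-232,-55,0],
    [2,-232,-55,0],
    [2,-232,-55,0],
    [2,-232,-55,0],
    [2,-232,-55,0]
  ]
}}

```text
t: 2.7
eef_pos: [0.5347, 0.1941, 0.1995]
tcp_rot: [-2.145, 0.159, 2.144]
wrist_force: [0.5, -1.5, 0.2]
width: 0.0601
```

```bash
python3 - <<'E'
from h import *
st=status.get_state()
im,d=vision.read_camera('wrist'); save('w1',im); np.save('w1d.npy',d)
print(np.round(st['q'],2),st['eef_pos'],st['dq'])
for l,z in [('lid_grip',.048),('tab_a',.027),('lid',.018)]:
    for r in vision.landmark_of(l,'wrist')[:4]:
        u,v=r['centre']; print(l,round(r['p'],2),np.round([u,v]),np.round(world('wrist',(u,v),d[int(v),int(u)],st),4),world('wrist',(u,v),0,st,z).round(4))
E
```

```text
[-0.18  0.38 -0.36  1.7   0.15  1.09 -2.3 ] [0.53473388 0.19414254 0.19946249] [ 0.03457502 -0.02180767  0.02530998  0.02830934  0.00315131  0.00469965
  0.00564337]
lid_grip 0.83 [276. 181.] [0.5385 0.1993 0.0555] [0.5368 0.1996 0.048 ]
tab_a 0.94 [277. 260.] [0.4436 0.2136 0.0295] [0.4424 0.2138 0.027 ]
tab_a 0.71 [278.  77.] [0.6333 0.1835 0.0292] [0.6335 0.1835 0.027 ]
tab_a 0.7 [213. 176.] [0.5476 0.2647 0.0289] [0.5473 0.2652 0.027 ]
tab_a 0.57 [342. 172.] [0.5321 0.1317 0.0268] [0.5321 0.1317 0.027 ]
lid 0.76 [277. 172.] [0.5478 0.1969 0.0566] [0.5401 0.1986 0.018 ]
lid 0.45 [277. 258.] [0.4452 0.2128 0.0285] [0.4402 0.2137 0.018 ]
```

View pics/w1.png

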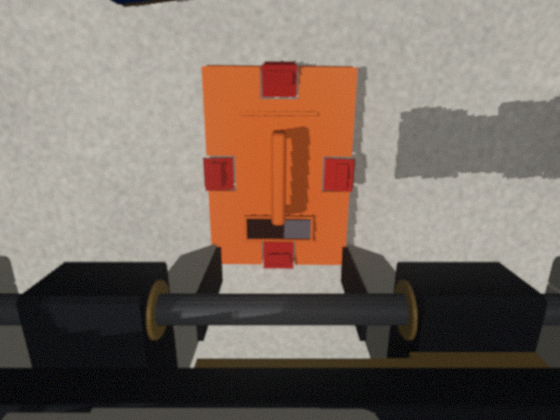

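```bash
python3 - <<'E'
from h import *
delta([.538,.199,.03],np.radians(81.3))
E
```

```text
axes x [ 0.001 -0.001 -1.   ] y [-0.151 -0.989  0.001] z [-0.989  0.151 -0.001] pos [0.5349 0.1916 0.2   ] t 2.9
shift [169.96  -7.95  -1.69] spin 0.0002
```

{"op": "drive_tool", "data": {
  "targets": [
    [45,-7,-2,0],
    [90,-7,-2,0],
    [130,-7,-2,0],
    [155,-7,-2,0],
    [170,-7,-2,0],
    [170,-7,-2,0],
    [170,-7,-2,0]
  ]
}}

```text
t: 3.6
eef_pos: [0.5385, 0.1974, 0.0306]
tcp_rot: [-2.144, 0.165, 2.141]
wrist_force: [-0.4, 0.5, -0.4]
width: 0.0599
```

{"op": "drive_tool", "data": {
  "targets": [
    [0,0,0,0],
    [0,0,0,0],
    [0,0,0,0],
    [0,0,0,0],
    [0,0,0,0],
    [0,0,0,0]
  ],
  "fingers": 5,
  "force": 40
}}

```text
t: 4.2
eef_pos: [0.5385, 0.1974, 0.0306]
tcp_rot: [-2.144, 0.165, 2.141]
wrist_force: [-0.1, -0.4, -1.3]
width: 0.0169
```

```bash
python3 - <<'E'
from h import *
delta([.538,.199,.03],np.radians(81.3))
print(status.get_state()['width'])
E
```

```text
axes x [ 0.002 -0.001 -1.   ] y [-0.152 -0.988  0.001] z [-0.988  0.152 -0.002] pos [0.5385 0.1974 0.0306] t 4.2
shift [ 0.63 -1.54  0.7 ] spin -0.0009
0.01686492241867429
```

{"op": "drive_tool", "data": {
  "targets": [
    [0,0,0,0],
    [0,0,0,0],
    [-20,0,0,0],
    [-50,0,0,0],
    [-90,0,0,0],
    [-135,0,0,0],
    [-180,0,0,0],
    [-190,0,0,0],
    [-190,0,0,0],
    [-190,0,0,0]
  ]
}}

```text
t: 5.2
eef_pos: [0.5372, 0.197, 0.2189]
tcp_rot: [-2.143, 0.167, 2.144]
wrist_force: [-0.6, 0.4, -3.3]
width: 0.0114
```

```bash
python3 - <<'E'
from h import *
st=status.get_state()
im,d=vision.read_camera('wrist'); save('w2',im)
print(st['width'],st['wrist_force'],st['wrist_torque'])
im,d=vision.read_camera('top'); save('top2',im); np.save('top2d.npy',d)
delta([.555,-.2456,.21],np.radians(88.9))
E
```

```text
0.011437592185589275 [-0.63644273  0.4475196  -3.31521586] [-0.01339631  0.06592706 -0.03360336]
axes x [-0.002 -0.003 -1.   ] y [-0.152 -0.988  0.003] z [-0.988  0.152  0.002] pos [0.5369 0.1969 0.2183] t 5.3
shift [  9.45 434.55 -85.19] spin -0.1335
```

View pics/w2.png

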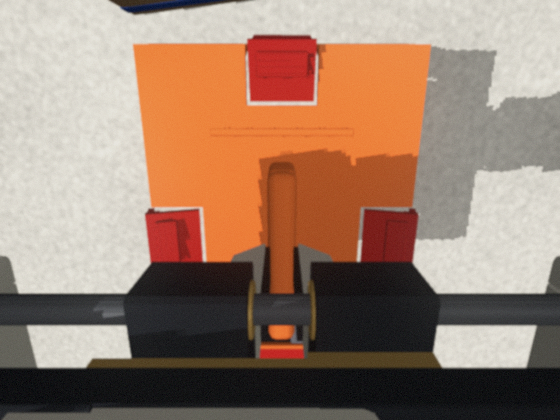

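View pics/top2.png

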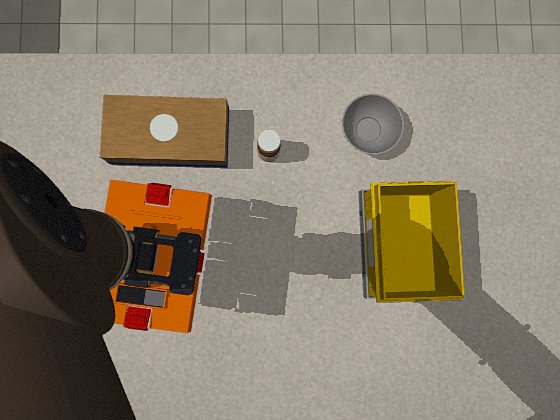

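```bash
cat > rim.py <<'E'
import builtins
exec(open('cl.py').read().split("q=P[ye]")[0])
z=P[...,2]
def prof(rows,axis):
    pass
print('columns (y profile), rows of image')
for vv in [195,205,215,225,255,265,275,285]:
    m=(z[vv]>.115)&(np.arange(560)>350); uu=np.where(m)[0]
    print(vv,'L',[(int(k),*P[vv,k,1:].round(4)) for k in uu[:4]],'R',[(int(k),*P[vv,k,1:].round(4)) for k in uu[-4:]])
for uu_ in [385,395,405,430,445]:
    m=(z[:,uu_]>.115); k_=np.where(m)[0]; k_=k_[k_>160]
    print(uu_,'T',[(int(k),*P[k,uu_,[0,2]].round(4)) for k in k_[:4]],'B',[(int(k),*P[k,uu_,[0,2]].round(4)) for k in k_[-4:]])
E
python3 rim.py
python3 -c "
import cv2;i=cv2.imread('pics/top0.png')[165:320,345:500];cv2.imwrite('pics/tubz.png',cv2.resize(i,None,fx=4,fy=4,interpolation=cv2.INTER_NEAREST)[:600])"
```

```text
columns (y profile), rows of image
195 L [(376, np.float64(-0.1756), np.float64(0.1193)), (377, np.float64(-0.1759), np.float64(0.1248)), (378, np.float64(-0.1756), np.float64(0.1324)), (379, np.float64(-0.1784), np.float64(0.1284))] R [(455, np.float64(-0.3127), np.float64(0.1277)), (456, np.float64(-0.3144), np.float64(0.1278)), (457, np.float64(-0.3153), np.float64(0.1298)), (474, np.float64(0.0245), np.float64(0.8885))]
205 L [(376, np.float64(-0.1759), np.float64(0.1151)), (377, np.float64(-0.1764), np.float64(0.1202)), (378, np.float64(-0.1766), np.float64(0.1259)), (379, np.float64(-0.1775), np.float64(0.1292))] R [(454, np.float64(-0.3122), np.float64(0.1225)), (455, np.float64(-0.3131), np.float64(0.1244)), (456, np.float64(-0.3128), np.float64(0.1291)), (457, np.float64(-0.3148), np.float64(0.1286))]
215 L [(377, np.float64(-0.1767), np.float64(0.1162)), (378, np.float64(-0.1765), np.float64(0.1237)), (379, np.float64(-0.1765), np.float64(0.1304)), (380, np.float64(-0.1788), np.float64(0.1282))] R [(455, np.float64(-0.3118), np.float64(0.1251)), (456, np.float64(-0.3113), n
[... 3292 characters left out ...]
at64(0.6518), np.float64(0.1273)), (185, np.float64(0.6504), np.float64(0.1252)), (296, np.float64(0.4584), np.float64(0.1234))] B [(297, np.float64(0.4574), np.float64(0.1308)), (298, np.float64(0.4554), np.float64(0.1275)), (299, np.float64(0.4537), np.float64(0.1271)), (300, np.float64(0.4518), np.float64(0.1244))]
445 T [(183, np.float64(0.6528), np.float64(0.13)), (184, np.float64(0.6513), np.float64(0.1283)), (185, np.float64(0.6504), np.float64(0.1232)), (296, np.float64(0.4582), np.float64(0.127))] B [(296, np.float64(0.4582), np.float64(0.127)), (297, np.float64(0.4567), np.float64(0.129)), (298, np.float64(0.4551), np.float64(0.1306)), (330, np.float64(0.5275), np.float64(0.8885))]
```

View pics/tubz.png

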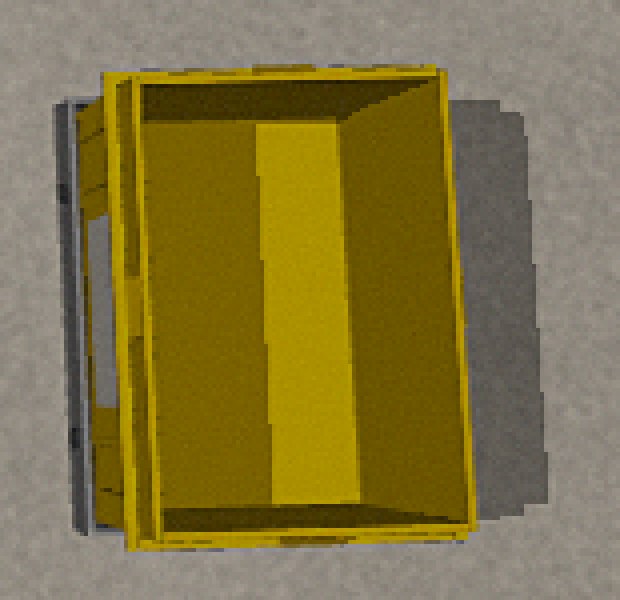

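```bash
python3 - <<'E'
exec(open('cl.py').read().split("q=P[ye]")[0])
print('R',np.round(c['R'],3))
zf=lambda x,y: world('top',(345+(x-.5)/4-.375,165+(y-.5)/4-.375),0,z=.13)[:2].round(4)
for n,x,y in [('TR',446,70),('BR',475,528),('TLin',133,78),('BLin',158,545),('right mid',461,300),('TL',105,75),('BL',128,548)]: print(n,zf(x,y))
st=status.get_state()
im2,d2=vision.read_camera('wrist'); save('w3',im2); np.save('w3d.npy',d2)
c=vision.get_calibration('wrist');K=np.array(c['mtx']);T=c['T_tool_cam']
Pt=(np.stack([u,v,np.ones_like(u)],-1)@np.linalg.inv(K).T*d2[...,None])@T[:3,:3].T+T[:3,3]
hsv=cv2.cvtColor(im2,cv2.COLOR_RGB2HSV)
m=(hsv[...,0]>=5)&(hsv[...,0]<20)&(hsv[...,1]>150)&(hsv[...,2]>90)&(v<260)
q=Pt[m]; med=np.median(q[:,0]);print('tool-x of plate',med)
q=q[abs(q[:,0]-med)<.008]
A=np.c_[q[:,1:],np.ones(len(q))]; print('plane',np.linalg.lstsq(A,q[:,0],rcond=None)[0])
# edges
L=[];Rr=[];
for r in range(60,200,10):
    k=np.where(m[r]&(abs(Pt[r,:,0]-med)<.01))[0]
    L.append(Pt[r,k[0]]);Rr.append(Pt[r,k[-1]])
L=np.array(L);Rr=np.array(Rr)
print('left y',L[:,1].round(4),np.polyfit(L[:,2],L[:,1],1)); print('right y',Rr[:,1].round(4),np.polyfit(Rr[:,2],Rr[:,1],1))
F=np.array([Pt[np.where(m[:,k])[0][0],k] for k in list(range(150,240,10))+list(range(330,420,10))])
print('far z',F[:,2].round(4),np.polyfit(F[:,1],F[:,2],1))
np.save('Pt.npy',Pt)
E
```

```text
R [[-0.019 -0.999  0.04 ]
 [-0.995  0.015 -0.101]
 [ 0.1   -0.042 -0.994]]
TR [ 0.6543 -0.3148]
BR [ 0.4569 -0.3156]
TLin [ 0.6525 -0.1766]
BLin [ 0.4529 -0.179 ]
right mid [ 0.5539 -0.3154]
TL [ 0.654  -0.1644]
BL [ 0.4519 -0.1662]
tool-x of plate 0.01142645433991371
plane [ 0.0019096  -0.00199103  0.01134601]
left y [-0.0757 -0.0752 -0.0756 -0.0761 -0.0759 -0.0759 -0.0761 -0.0756 -0.0755
 -0.0755 -0.0757 -0.076  -0.0755 -0.076 ] [-0.00201947 -0.07585731]
right y [0.0749 0.0748 0.0749 0.075  0.0749 0.0745 0.0751 0.0761 0.075  0.075
 0.0746 0.0747 0.075  0.0745] [-0.0026652   0.07475732]
far z [-0.1055 -0.1055 -0.1055 -0.1055 -0.1056 -0.1056 -0.1056 -0.1056 -0.1056
 -0.1052 -0.1051 -0.1052 -0.105  -0.1051 -0.1051 -0.1052 -0.1049 -0.1052] [ 0.00434505 -0.10531631]
```

```bash
python3 - <<'E'
from h import *
delta([.5547,-.2471,.21],np.radians(90.5))
E
```

```text
axes x [-0.002 -0.003 -1.   ] y [-0.152 -0.988  0.003] z [-0.988  0.152  0.001] pos [0.5371 0.197  0.2185] t 5.35
shift [  9.6  436.22 -84.96] spin -0.1614
```

{"op": "drive_tool", "data": {
  "targets": [
    [2,20,-4,-0.01],
    [3,60,-12,-0.03],
    [4,100,-20,-0.045],
    [5,145,-28,-0.06],
    [6,190,-37,-0.08],
    [7,235,-46,-0.1],
    [8,280,-55,-0.12],
    [9,325,-64,-0.14],
    [10,370,-72,-0.161],
    [10,405,-79,-0.161],
    [10,427,-83,-0.161],
    [10,436,-85,-0.161]
  ]
}}

```text
t: 6.55
eef_pos: [0.5534, -0.2501, 0.2078]
tcp_rot: [2.213, 0.002, -2.223]
wrist_force: [-0.3, -0.2, -2.9]
width: 0.0113
```

{"op": "drive_tool", "data": {
  "targets": [
    [0,0,0,0],
    [0,0,0,0],
    [0,0,0,0]
  ]
}}

```text
t: 6.85
eef_pos: [0.5537, -0.2479, 0.2076]
tcp_rot: [2.212, 0.006, -2.223]
wrist_force: [-0.1, 0.2, -3.2]
width: 0.0114
```

```bash
python3 - <<'E'
from h import *
im,d=vision.read_camera('scene'); save('s3',im)
im,d=vision.read_camera('wrist'); save('w4',im)
delta([.5547,-.2471,.17],np.radians(90.5))
E
```

```text
axes x [-0.004 -0.002 -1.   ] y [ 0.007 -1.     0.002] z [-1.    -0.007  0.004] pos [ 0.5538 -0.2484  0.2079] t 6.95
shift [37.94 -1.36 -1.08] spin -0.0021
```

View pics/s3.png

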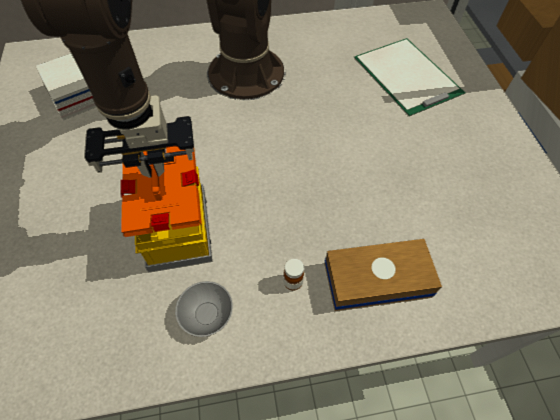

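View pics/w4.png

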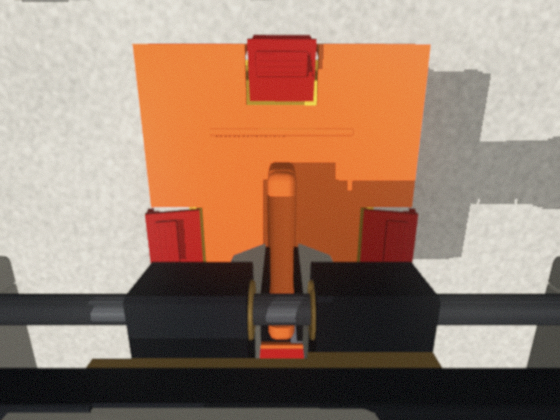

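{"op": "drive_tool", "data": {
  "targets": [
    [15,-1,-1,0],
    [30,-1,-1,0],
    [40,-1,-1,0],
    [45,-1,-1,0],
    [49,-1,-1,0],
    [52,-1,-1,0],
    [55,-1,-1,0],
    [58,-1,-1,0]
  ]
}}

```text
t: 7.75
eef_pos: [0.5548, -0.2476, 0.1501]
tcp_rot: [2.213, 0.004, -2.221]
wrist_force: [-0.8, -1.0, -2.9]
width: 0.0116
```

{"op": "drive_tool", "data": {
  "targets": [
    [2,0,0,0],
    [4,0,0,0],
    [5,0,0,0],
    [6,0,0,0],
    [6,0,0,0],
    [6,0,0,0]
  ]
}}

```text
t: 8.35
eef_pos: [0.555, -0.2477, 0.1459]
tcp_rot: [2.214, 0.003, -2.219]
wrist_force: [-6.0, 1.7, 12.9]
width: 0.0118
```

{"op": "drive_tool", "data": {
  "targets": [
    [0,0,0,0],
    [0,0,0,0],
    [-1,0,0,0],
    [-2,0,0,0],
    [-2,0,0,0]
  ],
  "fingers": 45
}}

```text
t: 8.85
eef_pos: [0.5551, -0.2478, 0.148]
tcp_rot: [2.214, 0.003, -2.219]
wrist_force: [-0.0, 0.2, -0.4]
width: 0.0439
```

{"op": "drive_tool", "data": {
  "targets": [
    [-20,0,0,0],
    [-50,0,0,0],
    [-85,0,0,0],
    [-100,0,0,0],
    [-100,0,0,0],
    [-100,0,0,0]
  ],
  "fingers": 45
}}

```text
t: 9.45
eef_pos: [0.5552, -0.2474, 0.2475]
tcp_rot: [2.214, 0.003, -2.22]
wrist_force: [0.3, -0.6, -0.5]
width: 0.0448
```

```bash
cat > lid.py <<'E'
from h import *
import sys
n=sys.argv[1]
st=status.get_state()
im,d=vision.read_camera('wrist'); save(n,im)
print(st['eef_pos'].round(4) if hasattr(st['eef_pos'],'round') else st['eef_pos'], np.abs(st['dq']).max().round(3), np.round(st['wrist_force'],1))
for l,z in [('lid_grip',.164),('tab_a',.143)]:
    for r in vision.landmark_of(l,'wrist')[:4]:
        u,v=r['centre']; print(l,round(r['p'],2),np.round([u,v]),np.round(world('wrist',(u,v),d[int(v),int(u)],st),4),world('wrist',(u,v),0,st,z).round(4))
c=vision.get_calibration('wrist');K=np.array(c['mtx']);T=np.array(c['T_tool_cam'])
Rt=Ro.from_rotvec(st['tcp_rot']).as_matrix()
v,u=np.mgrid[0:420,0:560]
Pt=(np.stack([u,v,np.ones_like(u)],-1)@np.linalg.inv(K).T*d[...,None])@T[:3,:3].T+T[:3,3]
P=Pt@Rt.T+st['eef_pos']
hsv=cv2.cvtColor(im,cv2.COLOR_RGB2HSV)
m=(hsv[...,0]>=3)&(hsv[...,0]<16)&(hsv[...,1]>150)&(hsv[...,2]>90)
q=P[m]; med=np.median(q[:,2]); q=q[abs(q[:,2]-med)<.008]
print('plate z',med.round(4),'plane',np.linalg.lstsq(np.c_[q[:,:2]-q[:,:2].mean(0),np.ones(len(q))],q[:,2],rcond=None)[0].round(4))
print(cv2.minAreaRect(q[:,:2].astype(np.float32)))
rd=((hsv[...,0]<3)|(hsv[...,0]>172))&(hsv[...,1]>150)&(hsv[...,2]>50)
nn,lab,s,ce=cv2.connectedComponentsWithStats(rd.astype(np.uint8))
for i in range(1,nn):
    if s[i,4]>150:
        k=P[lab==i]; print('tab',s[i,4],ce[i].round(),k.mean(0).round(4),'z 5/95',np.percentile(k[:,2],[5,95]).round(4))
E
python3 lid.py w5
```

```text
[ 0.5552 -0.2474  0.2475] 0.021 [ 0.3 -0.6 -0.5]
lid_grip 0.86 [280. 201.] [ 0.5577 -0.2461  0.1704] [ 0.5557 -0.2461  0.164 ]
tab_a 0.92 [278.  75.] [ 0.6516 -0.244   0.1447] [ 0.6517 -0.244   0.143 ]
tab_a 0.73 [203. 194.] [ 0.5556 -0.1806  0.1444] [ 0.5552 -0.1803  0.143 ]
tab_a 0.66 [281. 296.] [ 0.5866 -0.2461  0.3515] [ 0.4567 -0.2474  0.143 ]
tab_a 0.6 [359. 197.] [ 0.5538 -0.3132  0.1439] [ 0.5535 -0.3134  0.143 ]
plate z 0.135 plane [-3.30e-03 -1.00e-04  1.35e-01]
((0.5599159598350525, -0.247207373380661), (0.20915228128433228, 0.15179631114006042), 0.20862986147403717)
tab 1638 [281.  78.] [ 0.6492 -0.2462  0.1412] z 5/95 [0.1352 0.1454]
tab 1193 [208. 193.] [ 0.5559 -0.1846  0.142 ] z 5/95 [0.1354 0.1454]
tab 1108 [353. 194.] [ 0.556  -0.3087  0.1405] z 5/95 [0.1352 0.1452]
tab 648 [281. 284.] [ 0.4747 -0.2475  0.151 ] z 5/95 [0.1353 0.3483]
```

View pics/w5.png

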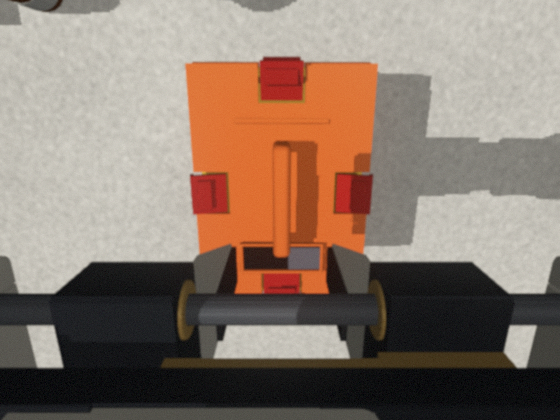

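```bash
python3 - <<'E'
from h import *
delta([.4568,-.2470,.150],np.radians(90.4))
E
```

```text
axes x [-0.005 -0.003 -1.   ] y [ 0.006 -1.     0.003] z [-1.    -0.006  0.005] pos [ 0.5546 -0.2472  0.2465] t 9.6
shift [97.   -1.09 97.35] spin -0.0006
```

{"op": "drive_tool", "data": {
  "targets": [
    [0,-1,30,0],
    [0,-1,70,0],
    [10,-1,97,0],
    [40,-1,97,0],
    [70,-1,97,0],
    [88,-1,97,0],
    [96,-1,97,0],
    [96,-1,97,0],
    [96,-1,97,0],
    [96,-1,97,0]
  ],
  "fingers": 0,
  "force": 20
}}

```text
t: 10.6
eef_pos: [0.4579, -0.2473, 0.152]
tcp_rot: [2.213, 0.004, -2.22]
wrist_force: [-0.4, -1.4, 0.5]
width: 0.0005
```

```bash
python3 - <<'E'
from h import *
im,d=vision.read_camera('wrist'); save('w6',im)
im,d=vision.read_camera('scene'); save('s6',im[80:300,60:350].repeat(2,0).repeat(2,1))
delta([.4568,-.2470,.145],np.radians(90.4)); print(status.get_state()['wrist_force'])
E
```

```text
axes x [-0.003 -0.003 -1.   ] y [ 0.006 -1.     0.003] z [-1.    -0.006  0.003] pos [ 0.4578 -0.2473  0.1518] t 10.7
shift [ 6.85 -0.35  0.94] spin -0.0006
[-0.22443745  0.17765305 -0.18162582]
```

View pics/s6.png

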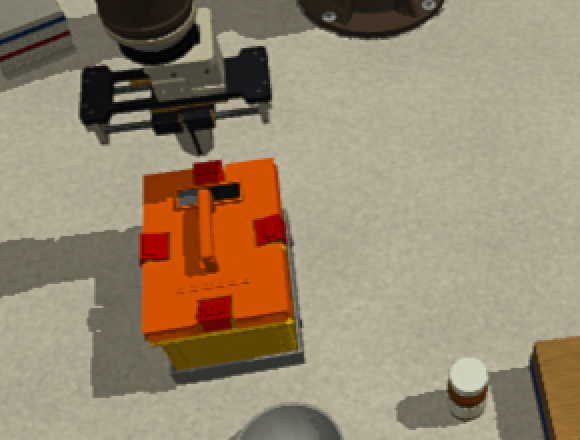

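View pics/w6.png

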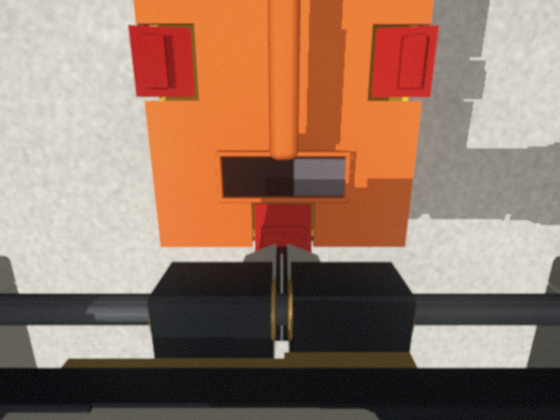

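{"op": "drive_tool", "data": {
  "targets": [
    [4,0,1,0],
    [6,0,1,0],
    [7,0,1,0],
    [8,0,1,0],
    [9,0,1,0],
    [9.5,0,1,0],
    [10,0,1,0],
    [10,0,1,0]
  ]
}}

```text
t: 11.5
eef_pos: [0.4567, -0.2473, 0.1418]
tcp_rot: [2.213, 0.004, -2.22]
wrist_force: [-0.1, 0.1, 0.4]
width: 0.0003
```

```bash
python3 - <<'E'
from h import *
im,d=vision.read_camera('wrist'); save('w7',im[180:360,180:380].repeat(3,0).repeat(3,1))
im,d=vision.read_camera('scene'); save('s7',im[130:230,110:240].repeat(5,0).repeat(5,1))
st=status.get_state(); print(st['wrist_force'],st['wrist_torque'],st['eef_pos'])
E
```

```text
[ 0.28176278 -0.57590083  0.21925061] [ 0.07518409  0.02607591 -0.02006023] [ 0.45673231 -0.2473237   0.14183563]
```

View pics/s7.png

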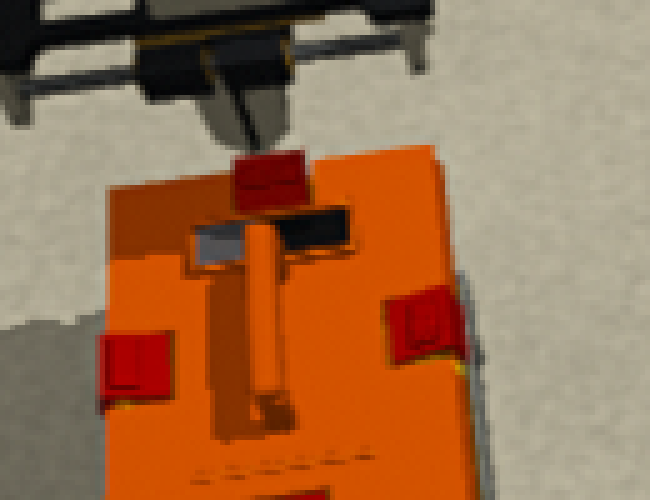

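View pics/w7.png

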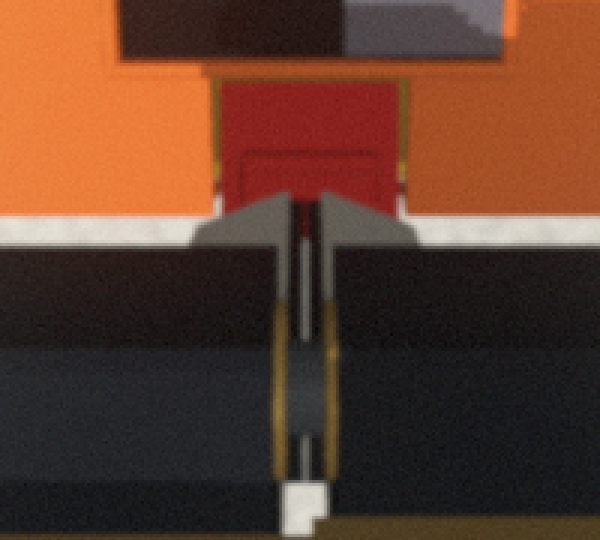

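```bash
cat > tabs.py <<'E'
from h import *
import sys
st=status.get_state()
im,d=vision.read_camera('wrist')
if len(sys.argv)>1: save(sys.argv[1],im)
c=vision.get_calibration('wrist');K=np.array(c['mtx']);T=np.array(c['T_tool_cam'])
Rt=Ro.from_rotvec(st['tcp_rot']).as_matrix()
v,u=np.mgrid[0:420,0:560]
P=((np.stack([u,v,np.ones_like(u)],-1)@np.linalg.inv(K).T*d[...,None])@T[:3,:3].T+T[:3,3])@Rt.T+st['eef_pos']
hsv=cv2.cvtColor(im,cv2.COLOR_RGB2HSV)
rd=((hsv[...,0]<3)|(hsv[...,0]>172))&(hsv[...,1]>130)&(hsv[...,2]>50)&(P[...,2]<.16)&(P[...,2]>.12)
nn,lab,s,ce=cv2.connectedComponentsWithStats(rd.astype(np.uint8))
C=np.array([.5543,-.2471]); th=np.radians(.4); ex=np.array([np.cos(th),np.sin(th)]); ey=np.array([-np.sin(th),np.cos(th)])
for i in range(1,nn):
    if s[i,4]<150: continue
    k=P[lab==i]; rel=np.c_[(k[:,:2]-C)@ex,(k[:,:2]-C)@ey]
    m=rel.mean(0); ax=0 if abs(m[0])>60 else 1; sg=np.sign(m[ax]); rad=rel[:,ax]*sg; h0=[78.5,48.0][ax]/1000
    print('tab','+-'[int(sg<0)]+'xy'[ax],'px',ce[i].round(),'n',s[i,4],'radial range',np.percentile(rad,[1,99]).round(4))
    for a in np.arange(0,.034,.003):
        w=(rad-h0>=a)&(rad-h0<a+.003)
        if w.sum()>5: print('   %.0f:%.1f'%(a*1e3,np.median(k[w,2])*1e3),end='')
    print()
E
python3 tabs.py
```

```text
tab +y px [154.  56.] n 4550 radial range [0.049  0.0766]
   0:135.4   3:136.0   6:136.9   9:137.9   12:142.3   15:143.6   18:144.4   21:144.7   24:142.0   27:142.3
tab -y px [412.  56.] n 4623 radial range [0.0486 0.0765]
   0:135.3   3:136.1   6:136.9   9:137.9   12:142.5   15:143.6   18:144.3   21:144.7   24:142.0   27:142.3
tab +y px [283. 227.] n 2182 radial range [-0.0158  0.0161]
```

```bash
cat >> tabs.py <<'E'
    if sg and abs(m[0])<70 and abs(m[1])<40 or abs(m[0])>60:
        print('  mean',m)
        xs=rel[:,0]
        for a in np.arange(-.115,-.05,.003):
            w=(xs>=a)&(xs<a+.003)
            if w.sum()>5: print('   %.1f:%.1f(%d)'%(a*1e3+1.5,np.median(k[w,2])*1e3,w.sum()),end='')
        print()
E
python3 tabs.py
```

```text
tab +y px [154.  56.] n 4550 radial range [0.049  0.0765]
   0:135.5   3:136.1   6:136.9   9:137.9   12:142.5   15:143.7   18:144.4   21:144.8   24:142.0   27:142.4
  mean [0.00113229 0.0626033 ]

tab -y px [412.  56.] n 4617 radial range [0.0487 0.0764]
   0:135.3   3:136.1   6:136.9   9:137.9   12:142.5   15:143.6   18:144.4   21:144.6   24:142.0   27:142.5
  mean [ 0.0009634  -0.06238202]

tab +y px [283. 227.] n 2190 radial range [-0.0158  0.0161]

  mean [-8.80377561e-02  8.88897676e-05]
   -101.5:141.3(19)   -98.5:141.6(102)   -95.5:143.9(283)   -92.5:143.3(306)   -89.5:141.0(434)   -86.5:137.4(320)   -83.5:136.5(302)   -80.5:135.7(309)   -77.5:135.3(115)
```

```bash
python3 - <<'E'
from h import *
c=vision.get_calibration('wrist');K=np.array(c['mtx']);T=np.array(c['T_tool_cam'])
for p in [[0,0,0],[-.019,0,0],[-.01,0,0],[0,0,-.0095],[0,.019,0],[-.005,0,0]]:
    q=np.linalg.inv(T)@np.r_[p,1]; w=K@q[:3]; print(p,(w[:2]/w[2]).round(1),q[2].round(3))
st=status.get_state(); im,d=vision.read_camera('wrist'); print(d[200:300:6,266].round(3),d[200:300:6,281].round(3))
print(np.round(st['wrist_force'],2),np.round(st['wrist_torque'],3))
save('w8',im)
c=vision.get_calibration('scene');K=np.array(c['mtx']);
for p in [[.4568,-.2473,.1418],[.4568,-.2473,.143]]: 
    w=K@(np.array(c['R'])@p+c['t']);print(w[:2]/w[2])
E
```

```text
[0, 0, 0] [282.5 244.5] 0.197
[-0.019, 0, 0] [282.6 259.4] 0.178
[-0.01, 0, 0] [282.5 252. ] 0.187
[0, 0, -0.0095] [282.5 228.8] 0.194
[0, 0.019, 0] [316.  244.5] 0.197
[-0.005, 0, 0] [282.5 248.1] 0.192
[0.192 0.257 0.198 0.198 0.199 0.194 0.194 0.193 0.167 0.159 0.154 0.093
 0.09  0.087 0.086 0.083 0.079] [0.192 0.258 0.198 0.197 0.197 0.195 0.194 0.195 0.169 0.163 0.158 0.156
 0.155 0.156 0.155 0.155 0.089]
[0.27 0.05 1.62] [-0.024 -0.001 -0.034]
[163.34478863 163.77846953]
[163.22151308 163.45586177]
```

View pics/w8.png

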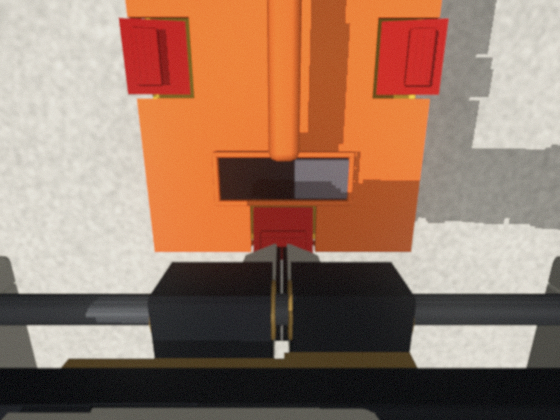

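{"op": "drive_tool", "data": {
  "targets": [
    [0.5,0,0,0],
    [1,0,0,0],
    [1.5,0,0,0],
    [2,0,0,0],
    [2,0,0,0]
  ]
}}

```text
t: 12.25
eef_pos: [0.4567, -0.2474, 0.1398]
tcp_rot: [2.213, 0.004, -2.22]
wrist_force: [-0.5, -0.4, 0.3]
width: 0.0005
```

```bash
python3 tabs.py w9 | tail -2; python3 - <<'E'
from h import *
im,d=vision.read_camera('scene'); save('s9',im[140:200,130:200].repeat(8,0).repeat(8,1))
im=cv2.imread('pics/w9.png')[180:300,210:350].repeat(4,0).repeat(4,1); cv2.imwrite('pics/w9z.png',im)
E
```

```text
mean [-8.76429088e-02  5.36537434e-05]
   -101.5:141.3(11)   -98.5:140.8(73)   -95.5:143.8(237)   -92.5:143.2(313)   -89.5:140.6(447)   -86.5:137.4(316)   -83.5:136.7(311)   -80.5:135.8(318)   -77.5:135.5(119)
```

View pics/s9.png

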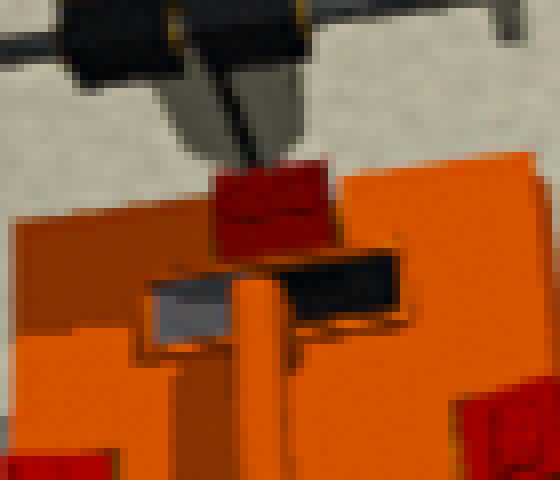

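View pics/w9z.png

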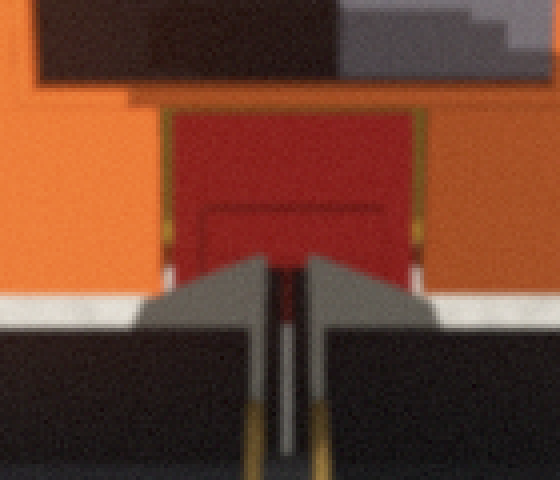

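```bash
python3 - <<'E'
from h import *
im,d=vision.read_camera('wrist')
c=vision.get_calibration('wrist');K=np.array(c['mtx']);T=np.array(c['T_tool_cam'])
for col in [255,265,272,276,281,286,292,300,310]:
    print(col)
    for r in range(236,268,3):
        p=T[:3,:3]@(np.linalg.inv(K)@[col,r,1]*d[r,col])+T[:3,3]; print('   ',r,(p*1000).round(1),im[r,col],end=';')
    print()
c=vision.get_calibration('scene');K2=np.array(c['mtx']);im,d=vision.read_camera('scene')
for col in [158,161,163,165]:
    for r in range(150,166,2):
        print(col,r,(world('scene',(col,r),d[r,col])*1000).round(0),im[r,col],end=';')
    print()
E
```

```text
255
    236 [  0.2 -15.5  -5.1] [141  37  32];    239 [ -0.  -15.5  -3.4] [139  35  30];    242 [ -0.3 -15.5  -1.7] [139  37  32];    245 [  0.8 -15.6   0.7] [139  35  31];    248 [ -0.1 -15.6   2.1] [139  39  32];    251 [-33.3 -12.9 -11.2] [115  71  64];    254 [-35.7 -12.7 -10.8] [98 89 84];    257 [-39.  -12.5 -10.9] [98 91 82];    260 [-42.7 -12.2 -11.2] [97 88 80];    263 [-95.8  -7.8 -36.3] [38 28 24];    266 [-97.4  -7.7 -36.2] [37 28 23];
265
    236 [-2.3 -9.7 -6.1] [136  32  28];    239 [-3.6 -9.7 -4.9] [136  31  26];    242 [-4.3 -9.7 -3.4] [138  36  31];    245 [-4.5 -9.7 -1.6] [131  36  31];    248 [-28.7  -8.5 -10.7] [108  91  83];    251 [-33.   -8.3 -11.1] [98 90 84];    254 [-36.6  -8.1 -11.3] [100  95  84];    257 [-37.9  -8.1 -10.4] [101  96  87];    260 [-41.9  -7.9 -10.8] [94 87 80];    263 [-94.5  -5.2 -35.6] [38 27 24];    266 [-96.9  -5.  -36. ] [29 19 17];
272
    236 [-3.6 -5.8 -6.6] [141  35  32];    239 [-4.3 -5.8 -5.2] [135  31  30];    242 [-4.2 -5.8 -3.3] [137  35  30];    245 [-25.1  -5.2 -10.7] [102  80  73];    248 [-29.4  -5.1 -11. ] [97 89 84];   
[... 3441 characters left out ...]
.] [111   0   0];161 164 [ 460. -252.  146.] [110   3   0];
163 150 [ 468. -234.  201.] [79 75 63];163 152 [ 466. -236.  192.] [77 73 61];163 154 [ 465. -238.  184.] [77 73 61];163 156 [ 467. -239.  181.] [78 74 63];163 158 [ 466. -241.  173.] [78 76 63];163 160 [ 467. -242.  167.] [71 62 51];163 162 [ 456. -247.  148.] [113   3   1];163 164 [ 460. -247.  145.] [104   1   0];
165 150 [ 465. -231.  197.] [77 73 60];165 152 [ 467. -232.  192.] [76 72 59];165 154 [ 467. -233.  186.] [76 72 61];165 156 [ 468. -235.  181.] [74 70 58];165 158 [ 466. -237.  172.] [84 82 68];165 160 [ 447. -243.  143.] [130  68  57];165 162 [ 455. -243.  145.] [105   1   0];165 164 [ 460. -243.  144.] [103   3   0];
```

{"op": "drive_tool", "data": {
  "targets": [
    [5,0,0,0],
    [9,0,0,0],
    [12,0,0,0],
    [14,0,0,0],
    [14,0,0,0]
  ]
}}

```text
t: 12.95
eef_pos: [0.4565, -0.2473, 0.1255]
tcp_rot: [2.213, 0.004, -2.221]
wrist_force: [-0.5, 0.1, -0.5]
width: 0.0009
```

```bash
python3 tabs.py w10 | tail -1; python3 - <<'E'
from h import *
print(status.get_state()['t'],status.get_state()['wrist_force'])
im=cv2.imread('pics/w10.png')[180:300,210:350].repeat(4,0).repeat(4,1); cv2.imwrite('pics/w10z.png',im)
im,d=vision.read_camera('scene'); save('s10',im[140:200,130:200].repeat(8,0).repeat(8,1))
E
```

```text
-95.5:139.6(28)   -92.5:139.4(105)   -89.5:140.0(505)   -86.5:137.4(392)   -83.5:136.6(364)   -80.5:135.8(371)   -77.5:135.3(153)
13.0 [ 0.24155313 -0.00377634  1.13545425]
```

View pics/s10.png

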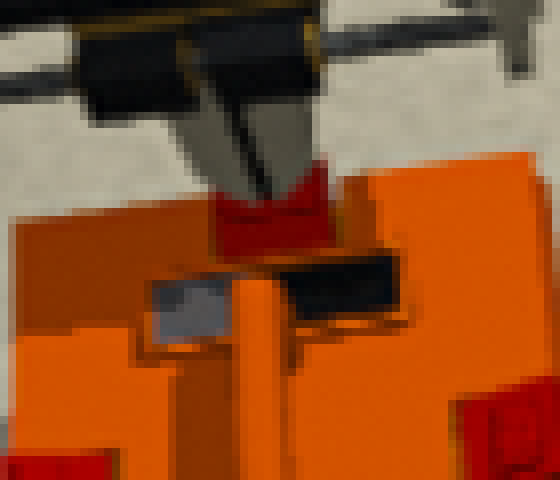

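{"op": "drive_tool", "data": {
  "targets": [
    [1,0,0,0],
    [2,0,0,0],
    [3,0,0,0],
    [3.5,0,0,0],
    [4,0,0,0],
    [4.5,0,0,0],
    [5,0,0,0],
    [5,0,0,0]
  ]
}}

```text
t: 13.85
eef_pos: [0.4566, -0.2474, 0.1208]
tcp_rot: [2.213, 0.004, -2.221]
wrist_force: [-0.5, -0.7, 0.5]
width: 0.0005
```

{"op": "drive_tool", "data": {
  "targets": [
    [0.5,0,0,0],
    [1,0,0,0],
    [1.5,0,0,0],
    [2,0,0,0],
    [2,0,0,0]
  ]
}}

```text
t: 14.35
eef_pos: [0.4563, -0.2475, 0.1192]
tcp_rot: [2.213, 0.003, -2.221]
wrist_force: [-3.8, 1.1, 9.0]
width: 0.0006
```

{"op": "drive_tool", "data": {
  "targets": [
    [0.5,0,0,0],
    [0.8,0,0,0],
    [1.1,0,0,0],
    [1.1,0,0,0]
  ]
}}

```text
t: 14.75
eef_pos: [0.4562, -0.2475, 0.1187]
tcp_rot: [2.212, 0.003, -2.221]
wrist_force: [-4.7, 1.4, 10.0]
width: 0.0002
```

{"op": "drive_tool", "data": {
  "targets": [
    [0.8,0,0,0],
    [1.1,0,0,0],
    [1.4,0,0,0],
    [1.6,0,0,0],
    [1.6,0,0,0]
  ]
}}

```text
t: 15.25
eef_pos: [0.4558, -0.2475, 0.1175]
tcp_rot: [2.212, 0.003, -2.221]
wrist_force: [-4.5, 0.8, 8.9]
width: 0.0005
```

{"op": "drive_tool", "data": {
  "targets": [
    [0.8,0,0,0],
    [1.1,0,0,0],
    [1.4,0,0,0],
    [1.6,0,0,0],
    [1.6,0,0,0]
  ]
}}

```text
t: 15.75
eef_pos: [0.4556, -0.2475, 0.1167]
tcp_rot: [2.212, 0.002, -2.221]
wrist_force: [-5.3, 2.0, 13.2]
width: 0.0005
```

{"op": "drive_tool", "data": {
  "targets": [
    [0.9,0,0,0],
    [1.2,0,0,0],
    [1.5,0,0,0],
    [1.7,0,0,0],
    [1.7,0,0,0]
  ]
}}

```text
t: 16.25
eef_pos: [0.4555, -0.2476, 0.1155]
tcp_rot: [2.212, 0.002, -2.221]
wrist_force: [-3.4, 1.3, 9.8]
width: 0.0006
```

{"op": "drive_tool", "data": {
  "targets": [
    [0.7,0,0,0],
    [1,0,0,0],
    [1.3,0,0,0],
    [1.5,0,0,0],
    [1.5,0,0,0]
  ]
}}

```text
t: 16.75
eef_pos: [0.4556, -0.2476, 0.1151]
tcp_rot: [2.212, 0.001, -2.22]
wrist_force: [-6.9, 2.1, 17.0]
width: 0.0003
```

```bash
python3 tabs.py w11 ; python3 - <<'E'
from h import *
im=cv2.imread('pics/w11.png')[180:300,210:350].repeat(4,0).repeat(4,1); cv2.imwrite('pics/w11z.png',im)
im,d=vision.read_camera('scene'); save('s11',im[140:200,130:200].repeat(8,0).repeat(8,1))
print(status.get_state()['wrist_force'],status.get_state()['eef_pos'])
E
```

```text
tab +y px [131.  45.] n 6600 radial range [0.0489 0.0765]
   0:135.4   3:136.2   6:136.9   9:137.9   12:142.5   15:143.5   18:144.4   21:144.7   24:142.1   27:142.5
  mean [0.00127979 0.0625227 ]

tab -y px [435.  46.] n 6648 radial range [0.0485 0.0765]
   0:135.3   3:136.1   6:137.0   9:138.0   12:142.4   15:143.6   18:144.4   21:144.6   24:142.1   27:142.4
  mean [ 0.00107504 -0.0623195 ]

tab +y px [283. 234.] n 1712 radial range [-0.0158  0.0162]

  mean [-8.44247842e-02  5.66095522e-05]
   -92.5:134.8(63)   -89.5:134.9(350)   -86.5:134.8(362)   -83.5:134.9(363)   -80.5:134.8(373)   -77.5:134.9(196)
[-6.04762311  2.00384866 16.64354707] [ 0.45555099 -0.2476426   0.11508878]
```

View pics/s11.png

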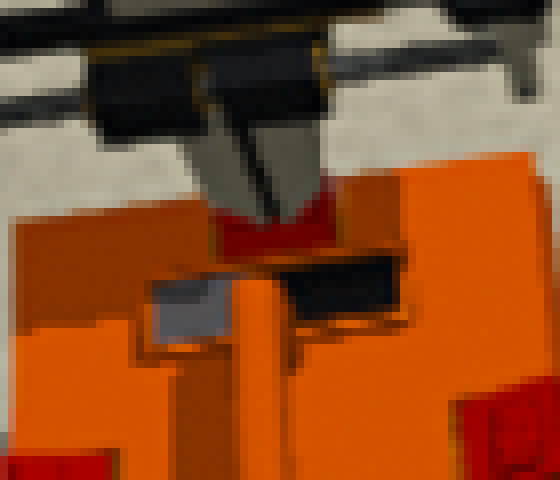

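{"op": "drive_tool", "data": {
  "targets": [
    [-2,0,0,0],
    [-6,0,0,0],
    [-20,0,0,0],
    [-40,0,0,0],
    [-50,0,0,0],
    [-50,0,0,0],
    [-50,0,0,0]
  ]
}}

```text
t: 17.55
eef_pos: [0.4557, -0.2473, 0.1646]
tcp_rot: [2.212, 0.001, -2.221]
wrist_force: [0.2, -0.2, 0.8]
width: 0.0005
```

```bash
python3 tabs.py w12 | tail -1; python3 - <<'E'
from h import *
print(np.round(status.get_state()['q'],2))
delta([.5538,-.3137,.165],np.radians(.4))
im=cv2.imread('pics/w12.png'); cv2.imwrite('pics/w12b.png',im)
E
```

```text
-107.5:135.7(45)   -104.5:136.1(212)   -101.5:139.2(126)   -98.5:139.8(219)   -95.5:139.7(227)   -92.5:139.6(224)   -89.5:135.9(318)   -86.5:135.2(235)   -83.5:135.2(235)   -80.5:134.9(238)   -77.5:134.9(117)
[ 0.57  0.32 -0.24  1.87  0.1   0.97 -1.27]
axes x [-0.005 -0.004 -1.   ] y [ 0.006 -1.     0.004] z [-1.    -0.006  0.005] pos [ 0.4553 -0.2472  0.1643] t 17.6
shift [ -0.89  67.03 -98.06] spin 1.5696
```

View pics/w12.png

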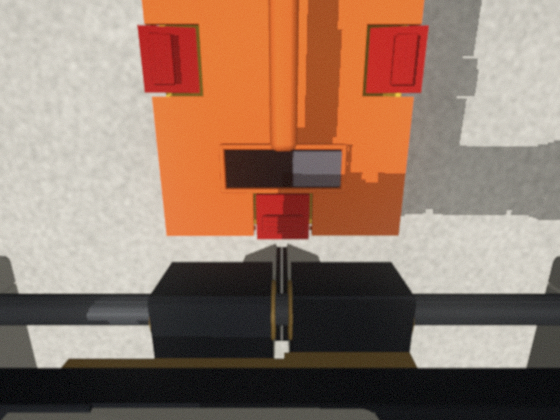

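{"op": "drive_tool", "data": {
  "targets": [
    [0,5,-8,-0.14],
    [0,12,-18,-0.28],
    [0,20,-29,-0.42],
    [0,27,-39,-0.56],
    [0,34,-50,-0.7],
    [0,41,-60,-0.84],
    [0,48,-70,-0.98],
    [0,55,-80,-1.12],
    [0,61,-89,-1.27],
    [0,65,-95,-1.42],
    [0,67,-98,-1.57],
    [0,67,-98,-1.57]
  ]
}}

```text
t: 18.8
eef_pos: [0.5534, -0.3138, 0.1626]
tcp_rot: [1.199, 1.215, -1.21]
wrist_force: [0.2, -0.1, 0.4]
width: 0.0005
```

```bash
python3 tabs.py w13 >/dev/null; python3 - <<'E'
from h import *
print(np.round(status.get_state()['q'],2))
delta([.5538,-.3137,.125],np.radians(.4))
E
```

```text
[ 0.79  0.55 -0.55  1.56  0.31  1.12  0.17]
axes x [-0.006 -0.003 -1.   ] y [ 1.     0.002 -0.006] z [ 0.002 -1.     0.003] pos [ 0.5532 -0.3135  0.1628] t 18.85
shift [37.82  0.78  0.08] spin -0.0054
```

View pics/w13.png

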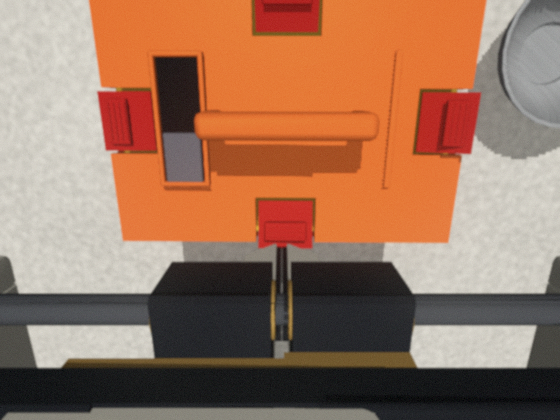

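{"op": "drive_tool", "data": {
  "targets": [
    [12,2,0,0],
    [25,2,0,0],
    [34,2,0,0],
    [39,2,0,0],
    [41,2,0,0],
    [41.5,2,0,0]
  ]
}}

```text
t: 19.45
eef_pos: [0.5549, -0.3136, 0.1212]
tcp_rot: [1.203, 1.212, -1.214]
wrist_force: [0.2, 0.2, 0.0]
width: 0.0005
```

{"op": "drive_tool", "data": {
  "targets": [
    [0.6,0,0,0],
    [1.2,0,0,0],
    [1.8,0,0,0],
    [2.4,0,0,0],
    [3,0,0,0]
  ]
}}

```text
t: 19.95
eef_pos: [0.5552, -0.3142, 0.1191]
tcp_rot: [1.203, 1.211, -1.214]
wrist_force: [-3.0, -0.7, 7.3]
width: 0.0005
```

{"op": "drive_tool", "data": {
  "targets": [
    [0.6,0,0,0],
    [1,0,0,0],
    [1.4,0,0,0],
    [1.7,0,0,0],
    [1.7,0,0,0]
  ]
}}

```text
t: 20.45
eef_pos: [0.5553, -0.3145, 0.1183]
tcp_rot: [1.203, 1.209, -1.214]
wrist_force: [-4.1, -0.4, 7.6]
width: 0.0004
```

{"op": "drive_tool", "data": {
  "targets": [
    [1,0,0,0],
    [1.3,0,0,0],
    [1.6,0,0,0],
    [1.9,0,0,0],
    [1.9,0,0,0]
  ]
}}

```text
t: 20.95
eef_pos: [0.5554, -0.3149, 0.1173]
tcp_rot: [1.203, 1.208, -1.215]
wrist_force: [-2.7, 0.8, 8.2]
width: 0.0001
```

{"op": "drive_tool", "data": {
  "targets": [
    [1,0,0,0],
    [1.3,0,0,0],
    [1.6,0,0,0],
    [1.9,0,0,0],
    [1.9,0,0,0]
  ]
}}

```text
t: 21.45
eef_pos: [0.5555, -0.3154, 0.1158]
tcp_rot: [1.203, 1.207, -1.215]
wrist_force: [-1.5, -1.9, 3.8]
width: 0.0001
```

{"op": "drive_tool", "data": {
  "targets": [
    [0.5,0,0,0],
    [0.9,0,0,0],
    [1.3,0,0,0],
    [1.6,0,0,0]
  ]
}}

```text
t: 21.85
eef_pos: [0.5555, -0.3155, 0.1153]
tcp_rot: [1.203, 1.206, -1.215]
wrist_force: [-4.8, -0.2, 14.0]
width: 0.0007
```

```bash
python3 tabs.py w14 | grep -A1 -- '-y'
```

```text
tab -y px [282. 236.] n 1532 radial range [0.0478 0.0619]
   0:134.8   3:134.7   6:134.7   9:134.8   12:134.7
```

{"op": "drive_tool", "data": {
  "targets": [
    [-2,0,0,0],
    [-6,0,0,0],
    [-20,0,0,0],
    [-40,0,0,0],
    [-50,0,0,0],
    [-50,0,0,0]
  ]
}}

```text
t: 22.5
eef_pos: [0.5569, -0.3153, 0.1674]
tcp_rot: [1.203, 1.203, -1.213]
wrist_force: [0.4, 0.2, -0.0]
width: 0.0005
```

```bash
python3 tabs.py w15 | grep -A1 -- '-y';python3 - <<'E'
from h import *
delta([.6518,-.2464,.165],np.radians(90.4))
E
```

```text
tab -y px [279. 218.] n 2184 radial range [0.0481 0.0774]
   0:134.8   3:135.1   6:135.1   9:135.4   12:138.0   15:139.7   18:139.6   21:139.9   24:136.2   27:135.9
axes x [-0.002 -0.008 -1.   ] y [ 1.    -0.    -0.002] z [-0.    -1.     0.008] pos [ 0.5562 -0.3153  0.1661] t 22.55
shift [  0.35  95.58 -68.89] spin 1.5636
```

{"op": "drive_tool", "data": {
  "targets": [
    [0,8,-5,0.14],
    [0,18,-12,0.28],
    [0,28,-20,0.42],
    [0,38,-27,0.56],
    [0,48,-34,0.7],
    [0,58,-41,0.84],
    [0,68,-48,0.98],
    [0,78,-55,1.12],
    [0,86,-61,1.27],
    [0,92,-66,1.42],
    [0,96,-69,1.565],
    [0,96,-69,1.565]
  ]
}}

```text
t: 23.75
eef_pos: [0.6523, -0.2451, 0.1641]
tcp_rot: [2.212, -0.003, -2.219]
wrist_force: [0.2, 0.1, -0.1]
width: 0.0006
```

```bash
python3 tabs.py w16 ; python3 - <<'E'
from h import *
delta([.6518,-.2464,.1215],np.radians(90.4))
E
```

```text
tab -y px [284. 225.] n 1820 radial range [-0.0153  0.0157]

  mean [ 1.00535116e-01 -5.30582339e-05]

axes x [-0.004 -0.008 -1.   ] y [ 0.009 -1.     0.008] z [-1.    -0.009  0.004] pos [ 0.6519 -0.2458  0.1643] t 23.8
shift [ 4.278e+01  3.200e-01 -4.000e-02] spin 0.0024
```

View pics/w16.png

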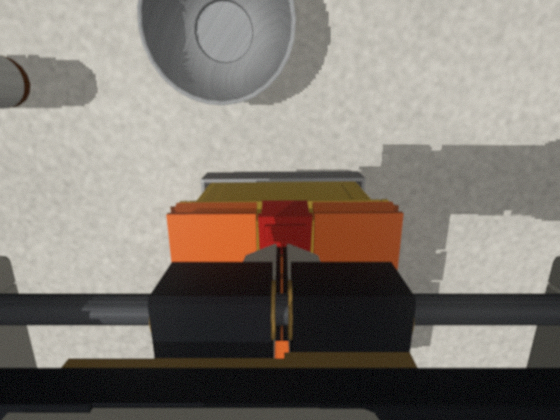

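{"op": "drive_tool", "data": {
  "targets": [
    [12,-1,0,0],
    [25,-1,0,0],
    [34,-1,0,0],
    [39,-1,0,0],
    [42,-1,0,0],
    [43,-1,0,0]
  ]
}}

```text
t: 24.4
eef_pos: [0.6516, -0.2452, 0.121]
tcp_rot: [2.209, 0.002, -2.217]
wrist_force: [-0.8, -0.6, 1.4]
width: 0.0004
```

{"op": "drive_tool", "data": {
  "targets": [
    [0.6,0,0,0],
    [1.2,0,0,0],
    [1.8,0,0,0],
    [2.4,0,0,0],
    [2.8,0,0,0]
  ]
}}

```text
t: 24.9
eef_pos: [0.6522, -0.2453, 0.1192]
tcp_rot: [2.21, 0.002, -2.215]
wrist_force: [-1.5, -0.1, 6.7]
width: -0.0002
```

{"op": "drive_tool", "data": {
  "targets": [
    [0.8,0,0,0],
    [1.1,0,0,0],
    [1.4,0,0,0],
    [1.7,0,0,0],
    [1.7,0,0,0]
  ]
}}

```text
t: 25.4
eef_pos: [0.6526, -0.2453, 0.1186]
tcp_rot: [2.211, 0.001, -2.214]
wrist_force: [-2.7, 1.4, 7.1]
width: 0.0006
```

{"op": "drive_tool", "data": {
  "targets": [
    [1,0,0,0],
    [1.3,0,0,0],
    [1.6,0,0,0],
    [1.9,0,0,0],
    [1.9,0,0,0]
  ]
}}

```text
t: 25.9
eef_pos: [0.653, -0.2453, 0.1177]
tcp_rot: [2.212, 0.001, -2.212]
wrist_force: [-2.0, -0.3, 6.4]
width: 0.0005
```

{"op": "drive_tool", "data": {
  "targets": [
    [1,0,0.5,0],
    [1.3,0,0.5,0],
    [1.6,0,0.5,0],
    [1.9,0,0.5,0],
    [1.9,0,0.5,0]
  ]
}}

```text
t: 26.4
eef_pos: [0.6532, -0.2454, 0.1172]
tcp_rot: [2.214, 0.001, -2.21]
wrist_force: [-1.8, 0.7, 8.2]
width: 0.0003
```

{"op": "drive_tool", "data": {
  "targets": [
    [1,0,0,0],
    [1.3,0,0,0],
    [1.6,0,0,0],
    [1.8,0,0,0]
  ]
}}

```text
t: 26.8
eef_pos: [0.6536, -0.2454, 0.1166]
tcp_rot: [2.215, 0.0, -2.208]
wrist_force: [-0.0, 0.4, 2.6]
width: 0.0002
```

{"op": "drive_tool", "data": {
  "targets": [
    [0.5,0,0.5,0],
    [0.9,0,0.5,0],
    [1.3,0,0.5,0],
    [1.6,0,0.5,0]
  ]
}}

```text
t: 27.2
eef_pos: [0.6537, -0.2454, 0.1156]
tcp_rot: [2.217, 0.0, -2.207]
wrist_force: [-0.3, 0.2, 7.3]
width: 0.0001
```

{"op": "drive_tool", "data": {
  "targets": [
    [0.9,0,0,0],
    [1.2,0,0,0],
    [1.5,0,0,0],
    [1.7,0,0,0]
  ]
}}

```text
t: 27.6
eef_pos: [0.6539, -0.2454, 0.1153]
tcp_rot: [2.217, -0.0, -2.206]
wrist_force: [-3.9, 1.9, 13.1]
width: 0.0004
```

{"op": "drive_tool", "data": {
  "targets": [
    [-2,0,0,0],
    [-6,0,0,0],
    [-20,0,0,0],
    [-40,0,0,0],
    [-50,0,0,0],
    [-50,0,0,0]
  ]
}}

```text
t: 28.2
eef_pos: [0.6547, -0.2452, 0.1675]
tcp_rot: [2.22, -0.001, -2.202]
wrist_force: [0.3, -0.4, -0.3]
width: 0.0003
```

```bash
python3 - <<'E'
from h import *
delta([.5545,-.1801,.165],np.radians(.4));print(np.round(status.get_state()['q'],2))
E
```

```text
axes x [ 0.008 -0.011 -1.   ] y [ 0.01  -1.     0.011] z [-1.    -0.01  -0.008] pos [ 0.6547 -0.2452  0.1675] t 28.2
shift [  0.91 -66.1   99.6 ] spin -1.5681
[ 0.38  0.59 -0.17  1.42  0.11  1.14 -1.37]
```

{"op": "drive_tool", "data": {
  "targets": [
    [0,-12,8,-0.14],
    [0,-22,18,-0.28],
    [0,-30,29,-0.42],
    [0,-37,40,-0.56],
    [0,-43,50,-0.7],
    [0,-49,60,-0.84],
    [0,-54,70,-0.98],
    [0,-59,80,-1.12],
    [0,-63,89,-1.27],
    [0,-66,96,-1.42],
    [0,-66,100,-1.568],
    [0,-66,100,-1.568]
  ]
}}

```text
t: 29.4
eef_pos: [0.5531, -0.1804, 0.1652]
tcp_rot: [1.198, 1.201, -1.202]
wrist_force: [-0.2, 0.3, -0.3]
width: 0.0007
```

```bash
python3 tabs.py w18 ; python3 - <<'E'
from h import *
delta([.5545,-.1801,.1215],np.radians(.4))
im,d=vision.read_camera('scene'); save('s18',im[110:260,90:250].repeat(4,0).repeat(4,1))
E
```

```text
tab +y px [285. 225.] n 2014 radial range [0.053  0.0811]
   3:136.2   6:136.9   9:137.9   12:142.7   15:143.5   18:144.4   21:144.2   24:141.9   27:142.0   30:133.5   33:127.7
  mean [0.00166236 0.07003077]

tab -y px [141. 330.] n 164 radial range [0.0044 0.0168]

  mean [-0.09983344 -0.01009558]
   -107.5:135.2(7)   -104.5:135.7(44)   -101.5:139.3(19)   -98.5:139.8(43)   -95.5:139.7(46)
tab -y px [423. 330.] n 214 radial range [0.0048 0.0173]

  mean [ 0.10039816 -0.01062911]

axes x [ 0.008 -0.01  -1.   ] y [1.    0.003 0.008] z [ 0.003 -1.     0.01 ] pos [ 0.5536 -0.1804  0.1653] t 29.45
shift [43.85  0.6  -0.79] spin -0.0035
```

View pics/w18.png

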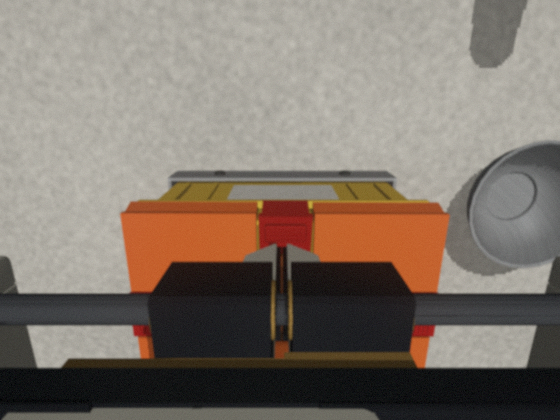

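View pics/s18.png

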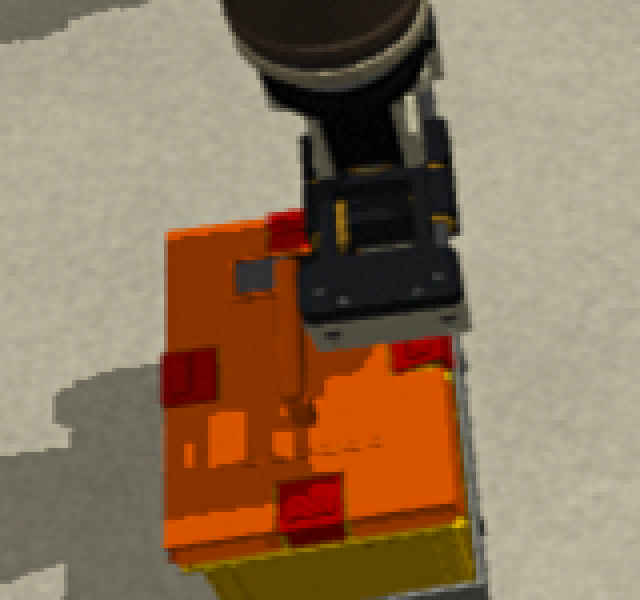

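{"op": "drive_tool", "data": {
  "targets": [
    [12,1.5,-0.5,0],
    [25,1.5,-0.5,0],
    [34,1.5,-0.5,0],
    [39,1.5,-0.5,0],
    [43,1.5,-0.5,0],
    [44,1.5,-0.5,0]
  ]
}}

```text
t: 30.1
eef_pos: [0.5557, -0.18, 0.1211]
tcp_rot: [1.204, 1.197, -1.207]
wrist_force: [-0.5, 0.4, 0.6]
width: 0.0007
```

{"op": "drive_tool", "data": {
  "targets": [
    [0.6,0,0,0],
    [1.2,0,0,0],
    [1.8,0,0,0],
    [2.4,0,0,0],
    [2.8,0,0,0]
  ]
}}

```text
t: 30.6
eef_pos: [0.5559, -0.1796, 0.1189]
tcp_rot: [1.204, 1.197, -1.206]
wrist_force: [-3.3, 2.6, 7.7]
width: 0.0008
```

{"op": "drive_tool", "data": {
  "targets": [
    [0.8,0,0,0],
    [1.1,0,0,0],
    [1.4,0,0,0],
    [1.7,0,0,0],
    [1.7,0,0,0]
  ]
}}

```text
t: 31.1
eef_pos: [0.556, -0.1793, 0.1179]
tcp_rot: [1.204, 1.197, -1.206]
wrist_force: [-3.3, 2.2, 5.9]
width: 0.0002
```

{"op": "drive_tool", "data": {
  "targets": [
    [1,0,0,0],
    [1.3,0,0,0],
    [1.6,0,0,0],
    [1.9,0,0,0],
    [1.9,0,0,0]
  ]
}}

```text
t: 31.6
eef_pos: [0.5559, -0.179, 0.1168]
tcp_rot: [1.204, 1.197, -1.206]
wrist_force: [-4.3, 1.7, 8.9]
width: 0.0006
```

{"op": "drive_tool", "data": {
  "targets": [
    [1,0,0,0],
    [1.3,0,0,0],
    [1.6,0,0,0],
    [1.9,0,0,0],
    [1.9,0,0,0]
  ]
}}

```text
t: 32.1
eef_pos: [0.5562, -0.1789, 0.1155]
tcp_rot: [1.204, 1.196, -1.205]
wrist_force: [-2.9, 2.1, 8.1]
width: 0.0002
```

{"op": "drive_tool", "data": {
  "targets": [
    [0.5,0,0,0],
    [0.9,0,0,0],
    [1.3,0,0,0],
    [1.5,0,0,0]
  ]
}}

```text
t: 32.5
eef_pos: [0.5563, -0.1789, 0.1151]
tcp_rot: [1.204, 1.195, -1.205]
wrist_force: [-6.2, 3.2, 15.7]
width: 0.0004
```

{"op": "drive_tool", "data": {
  "targets": [
    [-2,0,0,0],
    [-6,0,0,0],
    [-20,0,0,0],
    [-50,0,0,0],
    [-80,0,20,0],
    [-100,0,60,0],
    [-110,0,100,0],
    [-120,0,140,0],
    [-120,0,160,0],
    [-120,0,160,0],
    [-120,0,160,0],
    [-120,0,160,0]
  ]
}}

```text
t: 33.7
eef_pos: [0.556, -0.3354, 0.2368]
tcp_rot: [1.203, 1.198, -1.203]
wrist_force: [0.4, 0.6, 0.1]
width: 0.0005
```

```bash
sed -i 's/>60 else 1/>.06 else 1/' tabs.py; python3 tabs.py w20; python3 - <<'E'
from h import *
im,d=vision.read_camera('scene'); save('s20',im)
im,d=vision.read_camera('top'); save('top20',im)
E
```

```text
tab +y px [280.   8.] n 757 radial range [0.0482 0.0587]
   0:134.8   3:135.0   6:135.1   9:135.2
  mean [0.0013603  0.05348978]

tab -x px [159.  86.] n 1736 radial range [0.0771 0.1058]
   0:134.8   3:135.1   6:135.1   9:136.1   12:139.4   15:139.6   18:139.5   21:139.5   24:135.9   27:136.1
  mean [-0.09109569  0.00032203]
   -107.5:135.5(8)   -104.5:136.0(182)   -101.5:136.6(105)   -98.5:139.6(186)   -95.5:139.6(176)   -92.5:139.4(177)   -89.5:136.7(240)   -86.5:135.2(179)   -83.5:135.1(175)   -80.5:134.9(181)   -77.5:134.9(127)
tab +x px [401.  86.] n 1668 radial range [0.0797 0.1084]
   0:135.0   3:134.9   6:135.0   9:135.1   12:136.2   15:139.5   18:139.7   21:139.7   24:139.3   27:136.0   30:135.7
  mean [0.09365223 0.00012436]

tab -y px [281. 167.] n 1370 radial range [0.0492 0.0775]
   0:134.9   3:135.0   6:135.0   9:135.4   12:138.5   15:139.7   18:139.7   21:139.7   24:136.2   27:135.8
  mean [ 0.00118374 -0.06287863]
```

View pics/w20.png

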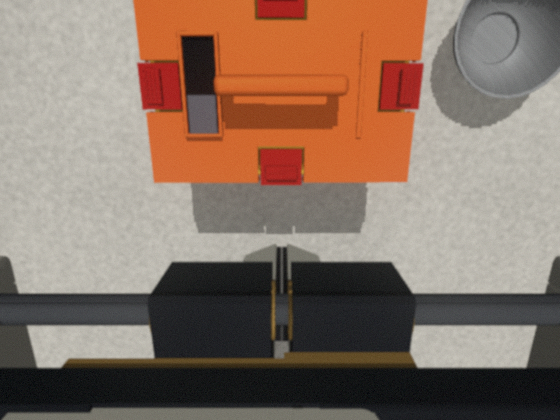

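View pics/s20.png

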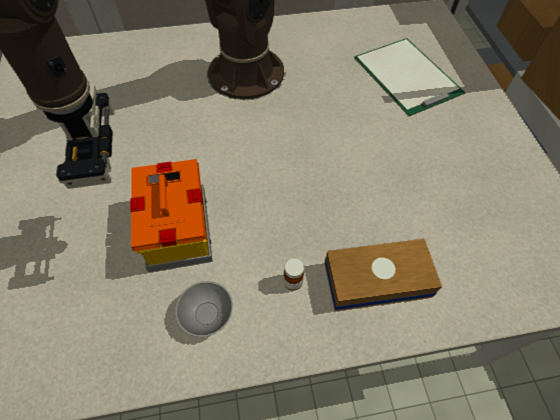

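```bash
python3 -c "
from h import *
print(status.get_state()['wrist_force']); print(job.finish_job())"
```

```text
[ 0.78790887 -0.20197651 -0.24198429]
the job is handed in; nothing more can be done
None
```

The lid is seated on the tub, all four snap tabs are clicked down, and the job was handed in at about 34 s of the 58 s allowed.

- **Lid:** I carried it over by its handle and set it on the rim with the drop slot towards the robot. The plate reads level to about 0.2°, at z ≈ 0.135 m against an expected 0.134 m.
- **Tabs:** I pressed them in the order a, b, c, d. The highest force I read on any of them was 17 N; forces were only read at the end of each small step, so brief peaks in between are not recorded.
- **Last check:** after letting go, the wrist camera showed tabs a, b and c fully down, with pad tops at about 139.6 mm against 144.5 mm open. Tab d was cut off by the picture edge: its inner part was down, but its pad was not in view.
- **Bystanders:** the jar, carton and bowl look the same in the scene picture as at the start. The arm was clear of everything, with wrist force near zero.

**Disagreement with the description:** the closed fingertips seem to end about 24 mm short of the stated TCP. The first presses on tab a therefore met nothing until I went lower. It also means the lid was probably held only by the top edge of its handle bar, but it did not slip.

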